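# Tap a tin to the centre of a kitchen scale, then tare

## Task

The scale only weighs true when its load stands in the middle: slide the low tin over the weighing plate with light taps, from one side and the other as needed and never with more than 6 N, until it stands inside the blue ring without covering it once you let go and the springy plate has settled. Never lift, grip or tip the tin. Then, with the tin centred, press the orange tare key fully down and release it, leaving everything else on the worktop where it stands.

Things in the scene. Friction and masses are not known exactly. Their poses are not given: they have to be found in the camera images.
- tin: Low round food tin, 86.4 mm in diameter, 40 mm high, 0.3 to 0.5 kg, upright and loose on the weighing plate, 14 to 27 mm off its middle in any direction. Origin: centre of its underside; z up. Too wide to grip; dents above 6 N. Friction holds it: it begins to slide on the plate at a level push of about 1 to 4.5 N (differs from run to run).
- scale: White kitchen scale, fixed; housing 220 mm (x) by 170 mm (y), top at 28 mm. Origin: centre of its underside; its -x side, with dark display and orange tare key, faces the robot. On it a white round weighing plate, 150 mm in diameter, top 48 mm above the worktop, on a soft rubber mount that lets it yield sideways like a spring: 280 N/m in every level direction, up to 15 mm.
- ring_centre (a point): Middle of the blue ring (printed line, inner diameter 94.4 mm, outer 99) on the plate's top with the plate at rest; fixed to the housing, it does not follow the plate. A pushed tin first carries the plate along, slides on it only when the push beats its friction, and on release both spring back together by push / 280 N/m. A centred tin shows a 4 mm gap all round.
- tare (a joint): Orange round tare key, 24 mm in diameter: a spring push button, value 0 up to 0.005 m fully down, about 4 N to press fully down; counts as pressed beyond 0.0035 m.
- tare_top (a point): Centre of the top face of the tare key, at the front right of the scale (83 mm in -x and 40 mm in -y from the scale's origin, in the scale's axes); pressed straight down. Fixed round the scale: a microwave (about 0.27 m high) behind and right of it, a kettle farther right, a wall cabinet 0.53 m up behind and left of it.
- spice_jar: Bystander: spice jar with black cap, 41 mm across, 105 mm high, left of the scale. Origin at the centre of its underside.
- spice_yellow: Bystander: spice jar with yellow cap, 42 mm across, 96 mm high, left of the scale. Origin at the centre of its underside.
- mug: Bystander: blue and white mug, 78 x 112 mm with its handle, 92 mm high, left of the scale. Origin at the centre of its underside.
- tub: Bystander: small round tub with foil lid, 72 mm across, 72 mm high, left of the scale. Origin at the centre of its underside.
- packet: Bystander: purple carton, 47 x 80 mm, 118 mm high, left of the scale. Origin at the centre of its underside.
Things that resemble listed ones, but are neither listed nor needed, are in the scene too. What is shaped like the tin but black or yellow is not meant.

How it is judged:
By the outcome, as a careful person would: the job done as asked, in the order asked, and still so for the second after the job is handed in, with the robot touching nothing.
It also fails if it takes over 58 s, if anything falls off the work surface, if the arm or the gripper's body presses on something with over 40 N, if the wrist force passes 120 N, or if a joint passes its speed limit or range.

## Robot

A 6-joint arm with a two-finger parallel gripper is mounted at the origin on a cart in front of the work surface, level with it; the furniture and walls round the work are solid. World frame = base frame: x ahead of the robot, y to its left, z up, the work surface at z = 0. Lengths are in mm, angles in rad, forces in N, time in s.
With the tool pointing down it reaches from about 350 to 775 mm from the base axis. Payload 5.5 kg.
Tool frame: the origin (TCP) lies midway between the tips of the shut fingers; the grasp point (between the pads) lies 19 mm behind it; z points along the fingers, y is the line along which they close (so a half turn about z gives the same grasp; the last joint's range is limited). The gripper opens to 85 mm and grips with 20 to 120 N. Pads are 22 mm wide; open, the fingers measure 114 mm over their backs; the gripper's body (76 mm by 85 mm) begins 54 mm behind the grasp point. The pads swing forward as they close: fully open they stand 13 mm farther back than shut.
Start: joints at [-1.339, 0.313, 0.046, 1.304, 0, 1.431], TCP at [208.892, -535.757, 231.323] pointing down, gripper open.
Joint ranges: [-2.76, 2.76], [-0.86, 1.69], [-1.03, 1.26], [-2.2, 2.34], [-1.47, 1.5], [-3.14, 3.14]. Speed limits (rad/s): [2.57, 2.57, 3.14, 3.14, 3.14, 3.14].

## Interface

Orientations are given as a unit quaternion [w, x, y, z].
In Python, from cell import status, vision, order gives the robot as it stands.
- The arm moves only by the tool jog_arm, never from a script. Its arguments are lists of equal length, an entry for each row: "gripper": the closure, from -1 (fully open) to 1 (shut), so that 0 is half open; "dp": the shift along the world's x, y, z in cm, a list of three; "spin": the turn about the world's z in rad. In form: {"gripper": [gripper, ...], "dp": [[x, y, z], ...], "spin": [spin, ...]}. A call has 1 to 5 rows; each row is the pose to reach, as a shift and turn from the pose commanded when the call began; what a row does not reach only later rows make up. A row lasts 1/10 s, in which the tool goes at most 50 mm and 8.59 degrees, less where a joint would pass 70% of its speed; a pose out of reach is approached as far as the arm can. A call with a gripper value outside its range is refused whole. The fingers move at their own pace and stop on an object; "squeeze" is the grip in N (left out, the last holds). Time passes only in rows, so rows that repeat a pose let the fingers close. It gives the time, the measured TCP pose, the force, the opening and the grip force at its end, in the units of the state.
- status.observe(): the state, without advancing time (a new reading comes with each control period).
- vision.snapshot(name): name is "scene" or "top" or "wrist"; returns a dict with "image" (480x640x3 uint8, blue, green, red), "intrinsics" (3x3 intrinsics, pixels), "k1" (the pictures are not rectified: a ray, as slopes to the right and down, at radius r is drawn at 1 + k1 r^2 times it, then the intrinsics apply), "T" (4x4, takes a point from camera to world coordinates); the wrist camera has in their place "T_tool_cam" (4x4, takes a point from camera to tool coordinates, whose origin is the TCP and whose axes are the flange's). Camera axes: x right, y down, z forward; pixel columns grow to the right and rows downward; lengths in mm; the calibration is good to about 2 mm. A picture is of the moment at which its call begins: read the wrist's pose just before it. There is no depth.
- order.close_job(): hands the job in; it is judged then, once.
Trained networks look in a picture, given as the dict that the camera call returned (one of the last four; its "shot" number tells which), for a name from the list of things; names that differ only in an ending like _2 or _b are one class to them, and where a whole thing is asked for, a point or a joint stands for the part that bears it (a point fixed in the world has none). Each returns a list of dicts, best first, with "score" (0 to 1); they miss things now and then, are a little off and sometimes report something else, mostly with a low value. They report only what shows in the picture. A call takes as long as a camera call. They do not tell look-alikes from the thing itself.
- vision.look_for(name, picture): "location" ([x, y, z] in mm, in world coordinates, good to about 4 mm: the middle of the surface that is visible of it).
The state is a dict: "t": time; "joint_positions": joint angles; "joint_velocities": joint speeds; "joint_torque": joint torques, N m; "tcp_pos": TCP position; "tcp_rot": TCP orientation; "ft_force": force on the tool from outside, world axes, zero at the start; "ft_torque": the same for the moment, N m; "gripper_width": finger opening in mm; "grasp_force": force on a finger pad.
Only numpy, scipy, OpenCV 4.12 (cv2) and the standard library are available. Lean on these libraries where they do the work, as an engineer would, in place of code of your own. Each camera call takes 0.05 s, during which the arm holds its last target. There are 200 camera calls.

## Working session

There is one attempt and no reset: what is moved stays moved. The work goes in short steps, Python scripts to look and compute and a tool call to move; the robot and the scene stay as the last step left them, time stands still between calls to the robot, and variables do not carry over. Pictures are saved under pics/ and viewed, at most 10 in all, crops included, and the job is handed in when it is done.

Besides the shell and the picture viewer there is one more tool, called after "Emit:" in YAML: its name, and indented under it one key for each argument. jog_arm: Moves the arm, as the interface text tells. Its arguments: {"type":"object","properties":{"gripper":{"type":"array"},"dp":{"type":"array"},"spin":{"type":"array"},"squeeze":{"type":"number"}},"required":["gripper","dp","spin"]}

```bash
ls; mkdir -p pics; python3 - <<'E'
from cell import status, vision, order
import cv2
s=status.observe(); print(s['t'],s['tcp_pos'],s['tcp_rot'],s['ft_force'],s['gripper_width'])
ims=[]
for n in ('scene','top'):
    p=vision.snapshot(n); ims.append(p['image'])
    print(n,p['intrinsics'],p['k1'],p['T'])
    for o in ('tin','scale','tare','tare_top'):
        try: print(o,[(d['score'],d['location']) for d in vision.look_for(o,p)][:3])
        except Exception as e: print(o,e)
    cv2.imwrite(f'pics/{n}0.png',p['image'])
E
```

```text
pics
0.0 [ 208.7640821  -535.22251976  230.43140798] [-8.82571057e-04  9.82772270e-01  1.84818521e-01 -2.68738363e-05] [ 0.36999648 -0.73874173 -0.17394768] 85.76166854343519
scene [[543.54979114   0.         316.09070211]
 [  0.         543.54979114 239.36240098]
 [  0.           0.           1.        ]] -0.08812081436893629 [[-5.55925602e-01 -5.98458479e-01  5.76883155e-01 -3.12094148e+02]
 [-8.31208145e-01  3.94972119e-01 -3.91267231e-01  5.43486229e+02]
 [ 6.30443000e-03 -6.97025447e-01 -7.17018675e-01  1.00325562e+03]
 [ 0.00000000e+00  0.00000000e+00  0.00000000e+00  1.00000000e+00]]
tin [(0.92, [363.7, 235.2, 31.4]), (0.9, [245.4, -353.0, 34.2]), (0.88, [554.3, -122.8, 81.2])]
scale [(0.91, [502.4, -55.4, 27.5]), (0.72, [494.0, 172.5, 70.9])]
tare []
tare_top [(0.6, [449.6, -85.0, 49.2])]
top [[604.05221436   0.         320.39494164]
 [  0.         604.05221436 243.07569608]
 [  0.           0.           1.        ]] -0.07890181028695152 [[-3.73064927e-01 -9.03941073e-01  2.09076770e-01  8.33903647e+01]
 [-9.27790997e-01  3.64712264e-01 -7.86691213e-02  1.40158370e+02]
 [-5.14061204e-03 -2.23328235e-01 -9.74729744e-01  1.77093340e+03]
 [ 0.00000000e+00  0.00000000e+00  0.00000000e+00  1.00000000e+00]]
tin [(0.97, [374.1, 234.8, 36.9]), (0.95, [562.4, -129.3, 82.3]), (0.55, [265.8, -396.2, 38.8])]
scale []
tare [(0.4, [483.0, 396.1, 114.3])]
tare_top []
```

View pics/scene0.png

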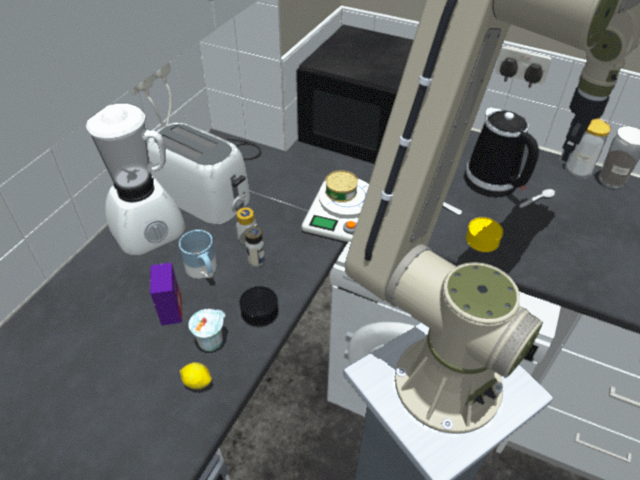

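View pics/top0.png

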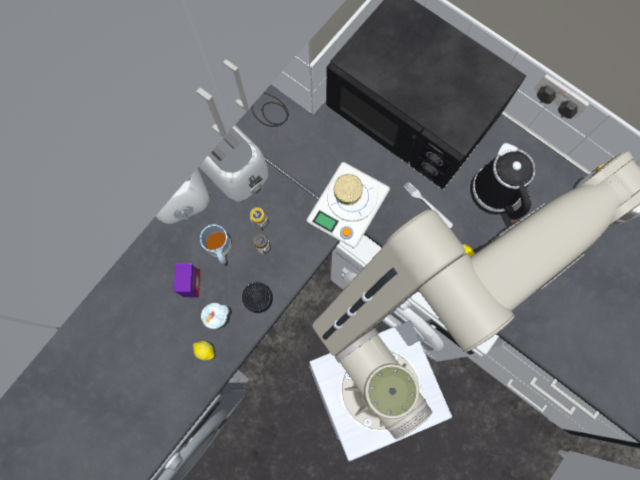

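The scene view shows the scale at about (345,205), with the tin standing towards the back of the plate. In the top view the scale's corners are at about (345,163), (389,187), (355,245) and (308,222). The tin's top is at (348,188), the key at (347,232) and the kettle at (505,180). Black and yellow look-alikes stand elsewhere.

```bash
cat > h.py <<'E'
import numpy as np, cv2
from scipy.spatial.transform import Rotation as R
from cell import status, vision, order
def camT(p,s=None):
    if 'T' in p: return np.array(p['T'])
    T=np.eye(4); q=s['tcp_rot']; T[:3,:3]=R.from_quat([q[1],q[2],q[3],q[0]]).as_matrix(); T[:3,3]=s['tcp_pos']
    return T@np.array(p['T_tool_cam'])
def dist(p): return np.array([p['k1'],0,0,0,0.])
def px2w(p,T,px,z):
    # radial model k1 as OpenCV
    n=cv2.undistortPoints(np.array(px,float).reshape(-1,1,2),np.array(p['intrinsics']),dist(p)).reshape(-1,2)
    d=np.c_[n,np.ones(len(n))]@T[:3,:3].T; o=T[:3,3]
    return o+d*((z-o[2])/d[:,2])[:,None]
def w2px(p,T,X):
    Ti=np.linalg.inv(T)
    return cv2.projectPoints(np.array(X,float).reshape(-1,1,3),cv2.Rodrigues(Ti[:3,:3])[0],Ti[:3,3],np.array(p['intrinsics']),dist(p))[0].reshape(-1,2)
E
python3 - <<'E'
from h import *
p=vision.snapshot('top');T=camT(p);np.set_printoptions(precision=1,suppress=True)
print(px2w(p,T,[(345,163),(389,187),(355,245),(308,222),(347,232)],28))
print(px2w(p,T,[(348,188)],88))
print('kettle',px2w(p,T,[(515,165),(475,190)],200))
print('microwave corner',px2w(p,T,[(328,72),(327,95),(455,185),(440,160)],270), 'jar',px2w(p,T,[(261,243)],105))
print('fork',px2w(p,T,[(405,185),(450,225)],5))
q=vision.snapshot('wrist');print(q['T_tool_cam'],q['intrinsics'],q['k1'])
E
```

```text
[[ 662.1 -164.    28. ]
 [ 541.1 -258.1   28. ]
 [ 413.5  -93.3   28. ]
 [ 531.     9.7   28. ]
 [ 459.   -86.5   28. ]]
[[ 567.3 -132.    88. ]]
kettle [[ 424.5 -569.8  200. ]
 [ 400.3 -434.4  200. ]]
microwave corner [[ 844.5 -180.1  270. ]
 [ 781.2 -151.5  270. ]
 [ 418.2 -365.7  270. ]
 [ 496.  -358.   270. ]] jar [[503.9 161.7 105. ]]
fork [[ 534.7 -311.7    5. ]
 [ 367.4 -387.2    5. ]]
[[  -0.    -0.9   -0.3   81.6]
 [   1.    -0.     0.    -1.1]
 [  -0.    -0.3    0.9 -141.5]
 [   0.     0.     0.     1. ]] [[351.9   0.  319.1]
 [  0.  351.9 235.1]
 [  0.    0.    1. ]] -0.025115330483582745
```

Emit:
jog_arm:
  gripper: [1,1,1,1,1]
  dp:
    - [0,5,1]
    - [0,10,2]
    - [2,15,3]
    - [4,20,4]
    - [7,24,5]
  spin: [0,0,0,0,0]
  squeeze: 20

```text
t: 1.1
tcp_pos: [271.8, -303.4, 279.5]
tcp_rot: [0.0, 0.983, 0.184, 0.0]
ft_force: [1.2, -0.5, 0.5]
gripper_width: 12.4
grasp_force: 0.0
```

Emit:
jog_arm:
  gripper: [1,1,1,1,1]
  dp:
    - [4,3,0]
    - [8,6,0]
    - [12,9,0]
    - [16,11,0]
    - [20,13,0]
  spin: [0,0,0,0,0]

```text
t: 1.6
tcp_pos: [473.8, -174.0, 279.5]
tcp_rot: [0.001, 0.983, 0.185, 0.0]
ft_force: [0.6, -1.1, -0.1]
gripper_width: 0.1
grasp_force: 0.0
```

Emit:
jog_arm:
  gripper: [1,1,1,1]
  dp:
    - [4,2,0]
    - [8,4,0]
    - [8,4,0]
    - [8,4,0]
  spin: [0,0,0,0]

```text
t: 2.0
tcp_pos: [552.5, -134.9, 278.2]
tcp_rot: [-0.0, 0.983, 0.186, -0.001]
ft_force: [-0.6, -0.6, -0.7]
gripper_width: -0.1
grasp_force: 0.0
```

```bash
python3 - <<'E'
from h import *
s=status.observe(); p=vision.snapshot('wrist'); T=camT(p,s)
print(s['tcp_pos'],s['ft_force'])
for o in ('tin','scale','tare_top'): print(o,[(d['score'],d['location']) for d in vision.look_for(o,p)][:3])
cv2.imwrite('pics/w1.png',p['image'])
E
```

```text
[ 552.54273247 -134.86746146  278.19413482] [-0.64614103 -0.57969691 -0.70659821]
tin [(0.94, [569.9, -129.0, 84.1]), (0.56, [395.5, 198.1, 19.9])]
scale [(0.77, [541.8, -83.5, 24.7])]
tare_top [(0.76, [460.5, -87.1, 49.3])]
```

View pics/w1.png

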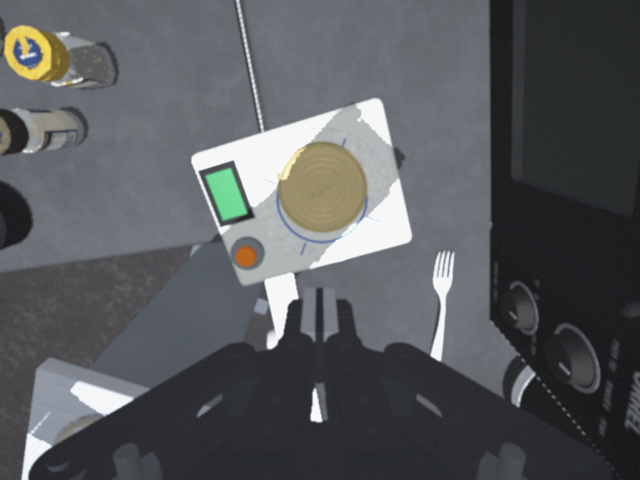

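The wrist view shows the tin's top at (323,187), with the ring's lower arc showing from (278,200) to (367,210). The tare key is at (247,257), and the microwave front is at column 490 and beyond.

```bash
cat >> h.py <<'E'
from scipy.optimize import least_squares
def fit(P,r,c0,s=0.7):
    return least_squares(lambda c:np.hypot(P[:,0]-c[0],P[:,1]-c[1])-r,c0,loss='soft_l1',f_scale=s)
def measure(name='wrist',tin0=(567,-132),ring0=(537,-126),save=None):
    s=status.observe(); p=vision.snapshot(name); T=camT(p,s); im=p['image']
    hsv=cv2.cvtColor(im,cv2.COLOR_BGR2HSV); lab=cv2.cvtColor(im,cv2.COLOR_BGR2LAB).astype(int)
    out={}
    # ring: bluish pixels, projected at plate height
    blue=(lab[...,2]<122)&(hsv[...,0]>95)&(hsv[...,0]<135)&(hsv[...,1]>40)
    ys,xs=np.nonzero(blue); P=px2w(p,T,np.c_[xs,ys],48)[:,:2]
    for c in range(4):
        d=np.hypot(*(P-ring0).T); k=abs(d-48.4)<(12,7,4,3)[c]
        f=fit(P[k],48.4,ring0); ring0=f.x
    out['ring']=ring0; out['nring']=k.sum(); out['rres']=np.sqrt(np.mean(f.fun**2))
    ang=np.degrees(np.arctan2(*(P[k]-ring0).T[::-1])); out['cover']=np.histogram(ang,12,(-180,180))[0]
    # tin: yellowish top, hull edge projected at lid height
    yel=((lab[...,2]>136)&(hsv[...,0]>12)&(hsv[...,0]<40)).astype(np.uint8)
    c=w2px(p,T,[[*tin0,88]])[0]
    e=w2px(p,T,[[tin0[0]+60,tin0[1],88]])[0]
    m=np.zeros_like(yel); cv2.circle(m,tuple(int(v) for v in c),int(np.hypot(*(e-c))),1,-1); yel=cv2.morphologyEx(yel*m,cv2.MORPH_OPEN,np.ones((3,3)))
    cn=max(cv2.findContours(yel,0,1)[0],key=cv2.contourArea)
    H=px2w(p,T,cv2.convexHull(cn).reshape(-1,2),88)[:,:2]
    f=least_squares(lambda v:np.hypot(H[:,0]-v[0],H[:,1]-v[1])-v[2],[*tin0,43],loss='soft_l1',f_scale=.7)
    out['tin']=f.x[:2]; out['tinr']=f.x[2]; out['tres']=np.sqrt(np.mean(f.fun**2))
    out['off']=out['tin']-out['ring']
    if save:
        o=im.copy(); a=np.linspace(0,2*np.pi,90)
        for cc,r,z,col in((out['ring'],48.4,48,(0,0,255)),(out['tin'],f.x[2],88,(0,255,0))):
            q=w2px(p,T,np.c_[cc[0]+r*np.cos(a),cc[1]+r*np.sin(a),a*0+z]); cv2.polylines(o,[np.int32(q*8)],True,col,1,shift=3)
        x,y=np.int32(c); x0=max(x-110,0);y0=max(y-90,0)
        cv2.imwrite(save,cv2.resize(np.hstack([im[y0:y0+180,x0:x0+220],o[y0:y0+180,x0:x0+220]]),None,fx=1.8,fy=1.8,interpolation=cv2.INTER_CUBIC))
    for k,v in out.items(): print(k,np.round(v,1))
    return out
E
python3 - <<'E'
from h import *
measure(save='pics/m1.png')
E
```

```text
ring [ 551.4 -137. ]
nring 364
rres 0.9
cover [66 55 39 50  0  0  0  0  0 31 62 61]
tin [ 569.1 -130.3]
tinr 42.8
tres 0.6
off [17.6  6.7]
```

View pics/m1.png

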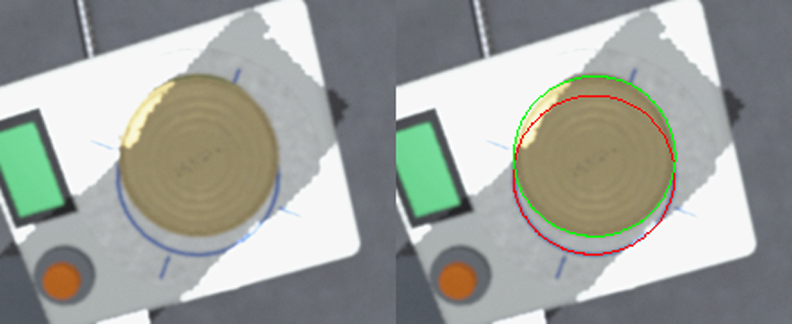

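The overlay fits both circles well: the tin is 18.8 mm off towards (+17.6,+6.7). That is the tool's x axis, so I can push straight back along it from the far side without any spin.

Emit:
jog_arm:
  gripper: [1,1,1,1,1]
  dp:
    - [4.4,1.6,0]
    - [8.8,3.2,0]
    - [8.8,3.2,-4]
    - [8.8,3.2,-8]
    - [8.8,3.2,-12]
  spin: [0,0,0,0,0]

```text
t: 2.75
tcp_pos: [640.4, -104.3, 158.2]
tcp_rot: [0.0, 0.983, 0.184, 0.001]
ft_force: [-0.4, -0.6, -0.0]
gripper_width: 0.3
grasp_force: 0.0
```

Emit:
jog_arm:
  gripper: [1,1,1,1,1]
  dp:
    - [0,0,-4]
    - [0,0,-7]
    - [0,0,-9.6]
    - [0,0,-9.6]
    - [0,0,-9.6]
  spin: [0,0,0,0,0]

```text
t: 3.25
tcp_pos: [639.8, -104.2, 63.6]
tcp_rot: [-0.0, 0.983, 0.184, -0.0]
ft_force: [0.3, -0.4, 0.5]
gripper_width: -0.1
grasp_force: 0.0
```

```bash
python3 - <<'E'
from h import *
F=[]
for i in range(6):
    s=status.observe(); p=vision.snapshot('wrist'); F.append(s['ft_force'])
print(s['t'],s['tcp_pos'],np.mean(F,0),np.std(F,0))
u=np.array([.934,.357]); print((s['tcp_pos'][:2]-np.array([569.1,-130.3]))@u,(s['tcp_pos'][:2]-np.array([569.1,-130.3]))@[-u[1],u[0]])
cv2.imwrite('pics/w2.png',p['image'])
E
```

```text
3.5 [ 641.46944564 -104.02816418   65.04182749] [ 0.19819215 -0.32934508  0.23291914] [0.21827004 0.2372068  0.49836367]
76.97210761703498 -1.2979974353129118
```

View pics/w2.png

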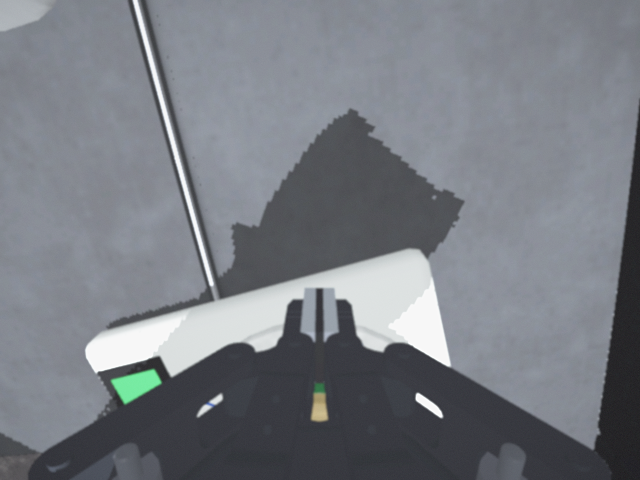

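The fingers stand behind the tin on the far side, clear of the plate at about row 300, with nothing in the way. I start the push.

Emit:
jog_arm:
  gripper: [1,1,1,1,1]
  dp:
    - [-0.8,-0.3,0]
    - [-1.6,-0.6,0]
    - [-1.9,-0.72,0]
    - [-2.1,-0.8,0]
    - [-2.2,-0.84,0]
  spin: [0,0,0,0,0]

```text
t: 4.05
tcp_pos: [618.0, -112.1, 63.1]
tcp_rot: [0.0, 0.983, 0.185, 0.0]
ft_force: [0.5, -0.7, -0.5]
gripper_width: -0.1
grasp_force: 0.2
```

Emit:
jog_arm:
  gripper: [1,1,1,1]
  dp:
    - [-0.1,-0.04,0]
    - [-0.2,-0.08,0]
    - [-0.3,-0.11,0]
    - [-0.3,-0.11,0]
  spin: [0,0,0,0]

```text
t: 4.45
tcp_pos: [615.5, -113.0, 63.1]
tcp_rot: [0.0, 0.983, 0.185, 0.0]
ft_force: [1.1, -0.7, 0.9]
gripper_width: 0.1
grasp_force: 0.5
```

Emit:
jog_arm:
  gripper: [1,1,1,1]
  dp:
    - [-0.1,-0.04,0]
    - [-0.2,-0.08,0]
    - [-0.3,-0.11,0]
    - [-0.3,-0.11,0]
  spin: [0,0,0,0]

```text
t: 4.85
tcp_pos: [612.3, -114.2, 63.1]
tcp_rot: [0.0, 0.983, 0.185, 0.0]
ft_force: [1.4, 1.0, -0.1]
gripper_width: 0.2
grasp_force: 0.9
```

Emit:
jog_arm:
  gripper: [1,1,1,1]
  dp:
    - [-0.15,-0.06,0]
    - [-0.3,-0.11,0]
    - [-0.45,-0.17,0]
    - [-0.5,-0.19,0]
  spin: [0,0,0,0]

```text
t: 5.25
tcp_pos: [607.5, -116.1, 63.2]
tcp_rot: [0.0, 0.983, 0.185, 0.0]
ft_force: [3.7, 1.5, 1.3]
gripper_width: 0.2
grasp_force: 1.7
```

```bash
cat > f.py <<'E'
from h import *
F=[];G=[];X=[]
for i in range(5):
    s=status.observe(); vision.snapshot('wrist'); F.append(s['ft_force']); G.append(s['grasp_force']); X.append(s['tcp_pos'])
x=np.mean(X,0); u=np.array([.934,.357])
print(s['t'],x,'F',np.mean(F,0),'grasp',np.mean(G),'Fu',np.mean(F,0)[:2]@u,'s',(x[:2]-[569.1,-130.3])@u)
E
python3 f.py
```

```text
5.45 [ 607.48398047 -116.10261312   63.17769057] F [3.1671144  1.36247602 1.30733619] grasp 1.6658005490899086 Fu 3.4444887923013363 s 40.919104878181656
```

Emit:
jog_arm:
  gripper: [1,1,1]
  dp:
    - [-0.1,-0.04,0]
    - [-0.2,-0.08,0]
    - [-0.2,-0.08,0]
  spin: [0,0,0]

```text
t: 5.8
tcp_pos: [605.4, -116.9, 63.2]
tcp_rot: [0.0, 0.983, 0.185, 0.0]
ft_force: [3.8, 1.3, 2.6]
gripper_width: 0.1
grasp_force: 2.0
```

```bash
python3 f.py
```

```text
6.0 [ 605.40738687 -116.8906471    63.11905253] F [3.78842084 1.30325411 2.35096596] grasp 1.9769853428006172 Fu 4.003646783336507 s 38.69823832135224
```

Emit:
jog_arm:
  gripper: [1,1,1]
  dp:
    - [-0.1,-0.04,0]
    - [-0.2,-0.08,0]
    - [-0.2,-0.08,0]
  spin: [0,0,0]

```text
t: 6.35
tcp_pos: [603.0, -117.7, 63.0]
tcp_rot: [0.0, 0.983, 0.185, -0.0]
ft_force: [3.4, 2.1, 3.0]
gripper_width: -0.2
grasp_force: 2.0
```

```bash
python3 f.py
```

```text
6.55 [ 603.155596   -117.68155961   62.98312897] F [3.63803728 2.11619808 2.94775103] grasp 1.9705442190170288 Fu 4.153409534003879 s 36.31270988175991
```

Emit:
jog_arm:
  gripper: [1,1,1]
  dp:
    - [-0.1,-0.04,0]
    - [-0.2,-0.08,0]
    - [-0.28,-0.11,0]
  spin: [0,0,0]

```text
t: 6.9
tcp_pos: [600.4, -118.8, 63.0]
tcp_rot: [0.0, 0.983, 0.185, 0.0]
ft_force: [3.7, 2.1, 3.3]
gripper_width: -0.1
grasp_force: 2.1
```

```bash
python3 f.py
```

```text
7.1 [ 600.29376913 -118.78296326   62.96779199] F [3.39344875 1.31114863 2.87301855] grasp 2.0292955487966537 Fu 3.6375611919102284 s 33.24656248236081
```

The force has levelled off near 4 N, so the tin is sliding. I keep going, stopping a little short.

Emit:
jog_arm:
  gripper: [1,1,1,1,1]
  dp:
    - [-0.15,-0.06,0]
    - [-0.3,-0.12,0]
    - [-0.45,-0.17,0]
    - [-0.6,-0.23,0]
    - [-0.75,-0.29,0]
  spin: [0,0,0,0,0]

```text
t: 7.65
tcp_pos: [592.8, -121.7, 63.0]
tcp_rot: [0.0, 0.983, 0.185, 0.0]
ft_force: [3.9, 1.1, 3.4]
gripper_width: -0.0
grasp_force: 2.2
```

```bash
python3 f.py
```

```text
7.85 [ 592.6553441  -121.73197096   62.93588306] F [3.86219308 1.53330388 3.02890794] grasp 1.9952667653560638 Fu 4.154677818277312 s 25.059477757390805
```

Emit:
jog_arm:
  gripper: [1,1,1,1,1]
  dp:
    - [0.35,0.13,0]
    - [0.7,0.27,0]
    - [1.05,0.4,0]
    - [1.5,0.57,0]
    - [2.6,1.0,0]
  spin: [0,0,0,0,0]

```text
t: 8.4
tcp_pos: [618.0, -111.5, 62.3]
tcp_rot: [-0.0, 0.983, 0.184, -0.001]
ft_force: [-1.1, 0.3, -0.5]
gripper_width: 0.1
grasp_force: 0.0
```

Emit:
jog_arm:
  gripper: [1,1,1,1,1]
  dp:
    - [1.6,0.5,2]
    - [1.6,0.5,7]
    - [0,0,12]
    - [-4,-1,16]
    - [-8,-2,20]
  spin: [0,0,0,0,0]

```text
t: 8.9
tcp_pos: [550.9, -128.5, 252.3]
tcp_rot: [0.0, 0.983, 0.185, 0.0]
ft_force: [0.6, -0.6, 0.7]
gripper_width: -0.1
grasp_force: 0.0
```

Emit:
jog_arm:
  gripper: [1,1]
  dp:
    - [0,0,0]
    - [0,0,0]
  spin: [0,0]

```text
t: 9.1
tcp_pos: [551.5, -129.0, 252.2]
tcp_rot: [0.001, 0.983, 0.184, 0.001]
ft_force: [1.1, -0.1, -0.1]
gripper_width: -0.0
grasp_force: 0.0
```

```bash
python3 - <<'E'
from h import *
a=measure(tin0=(555,-136),ring0=(551.4,-137),save='pics/m2.png')
b=measure(tin0=(555,-136),ring0=(551.4,-137))
E
```

```text
ring [ 550.7 -137.3]
nring 413
rres 0.8
cover [ 0  0  0  0 60 76 59 73 75 67  3  0]
tin [ 556.  -134.7]
tinr 42.5
tres 0.4
off [5.3 2.6]
ring [ 550.6 -137.3]
nring 405
rres 0.8
cover [ 0  0  0  0 56 77 60 71 77 62  2  0]
tin [ 556.  -134.8]
tinr 42.5
tres 0.4
off [5.4 2.6]
```

View pics/m2.png

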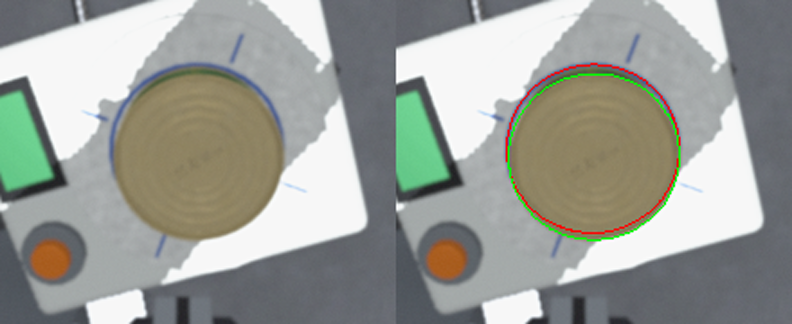

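The tin is now 5.9 mm off in the same direction. I repeat the push with its end point 6 mm farther on.

Emit:
jog_arm:
  gripper: [1,1,1,1,1]
  dp:
    - [4,1,0]
    - [8,2,-1]
    - [11.4,2.9,-5]
    - [11.4,2.9,-10]
    - [11.4,2.9,-15]
  spin: [0,0,0,0,0]

```text
t: 9.7
tcp_pos: [666.1, -98.3, 98.9]
tcp_rot: [-0.0, 0.983, 0.186, -0.001]
ft_force: [-1.5, 0.3, -1.0]
gripper_width: 0.2
grasp_force: 0.0
```

Emit:
jog_arm:
  gripper: [1,1,1,1,1]
  dp:
    - [0,0,-4]
    - [0,0,-5]
    - [-1.5,-0.48,-5]
    - [-3,-0.96,-5]
    - [-4,-1.22,-5]
  spin: [0,0,0,0,0]

```text
t: 10.2
tcp_pos: [624.8, -111.9, 53.5]
tcp_rot: [-0.0, 0.983, 0.185, -0.0]
ft_force: [-0.1, 0.1, -0.9]
gripper_width: 0.0
grasp_force: 0.0
```

Emit:
jog_arm:
  gripper: [1,1,1,1,1]
  dp:
    - [-0.2,-0.08,0]
    - [-0.4,-0.16,0]
    - [-0.6,-0.24,0]
    - [-0.8,-0.31,0]
    - [-1.0,-0.38,0]
  spin: [0,0,0,0,0]

```text
t: 10.7
tcp_pos: [615.2, -115.6, 53.4]
tcp_rot: [0.0, 0.983, 0.185, 0.0]
ft_force: [-0.5, -0.3, -0.3]
gripper_width: 0.1
grasp_force: 0.0
```

```bash
python3 f.py
```

```text
10.9 [ 614.93651226 -115.64978638   53.37073737] F [-0.56690805  0.38943299  0.04251578] grasp 0.0 Fu -0.39046454136826775 s 48.04142871062739
```

Emit:
jog_arm:
  gripper: [1,1,1,1,1]
  dp:
    - [-0.4,-0.15,0]
    - [-0.8,-0.28,0]
    - [-1.1,-0.4,0]
    - [-1.4,-0.5,0]
    - [-1.7,-0.61,0]
  spin: [0,0,0,0,0]

```text
t: 11.45
tcp_pos: [598.2, -121.8, 53.5]
tcp_rot: [0.0, 0.983, 0.185, 0.001]
ft_force: [2.3, 0.3, -0.5]
gripper_width: 0.1
grasp_force: 1.0
```

```bash
python3 f.py
```

```text
11.65 [ 597.98837302 -121.83384241   53.49958377] F [ 2.15548904  0.22887273 -0.54279869] grasp 0.9843250242993236 Fu 2.094934324027565 s 30.004158665388506
```

Emit:
jog_arm:
  gripper: [1,1,1]
  dp:
    - [-0.2,-0.06,0]
    - [-0.4,-0.12,0]
    - [-0.4,-0.12,0]
  spin: [0,0,0]

```text
t: 12.0
tcp_pos: [593.9, -123.0, 53.4]
tcp_rot: [0.0, 0.983, 0.185, 0.0]
ft_force: [2.0, 0.7, -0.2]
gripper_width: 0.0
grasp_force: 1.3
```

```bash
python3 f.py
```

```text
12.2 [ 594.04256071 -122.97673942   53.463099  ] F [2.20564836 0.54202837 0.64269142] grasp 1.2504551131278276 Fu 2.2535796985584837 s 25.910755730751585
```

Emit:
jog_arm:
  gripper: [1,1,1]
  dp:
    - [-0.15,-0.05,0]
    - [-0.3,-0.1,0]
    - [-0.3,-0.1,0]
  spin: [0,0,0]

```text
t: 12.55
tcp_pos: [590.9, -124.0, 53.5]
tcp_rot: [0.0, 0.983, 0.185, 0.0]
ft_force: [2.5, 1.2, -0.2]
gripper_width: -0.2
grasp_force: 1.4
```

```bash
python3 f.py
```

```text
12.75 [ 590.97479258 -123.99236607   53.44731934] F [2.24177098 0.96898367 0.50167455] grasp 1.408395758830011 Fu 2.4397412680584156 s 22.68288158520773
```

The force levels off lower this time, at about 2.6 N. The tin may already have slid far enough, so I release and look.

Emit:
jog_arm:
  gripper: [1,1,1,1,1]
  dp:
    - [0.35,0.13,0]
    - [0.7,0.27,0]
    - [1.05,0.4,0]
    - [1.5,0.57,0]
    - [3.5,1.3,0]
  spin: [0,0,0,0,0]

```text
t: 13.3
tcp_pos: [624.4, -111.1, 52.9]
tcp_rot: [-0.0, 0.983, 0.184, -0.001]
ft_force: [0.2, 0.1, 0.1]
gripper_width: -0.1
grasp_force: 0.0
```

Emit:
jog_arm:
  gripper: [1,1,1,1,1]
  dp:
    - [1.6,0.5,4]
    - [1.6,0.5,9]
    - [0,0,14]
    - [-4,-1,17]
    - [-7.5,-2,20]
  spin: [0,0,0,0,0]

```text
t: 13.8
tcp_pos: [550.6, -130.7, 254.3]
tcp_rot: [0.0, 0.983, 0.185, -0.0]
ft_force: [0.3, -0.9, 0.5]
gripper_width: 0.3
grasp_force: 0.0
```

Emit:
jog_arm:
  gripper: [1,1]
  dp:
    - [0,0,0]
    - [0,0,0]
  spin: [0,0]

```text
t: 14.0
tcp_pos: [551.4, -131.3, 254.4]
tcp_rot: [0.001, 0.983, 0.184, 0.001]
ft_force: [-0.5, -0.5, -0.0]
gripper_width: 0.0
grasp_force: 0.0
```

```bash
python3 - <<'E'
from h import *
print(status.observe()['tcp_pos'])
a=measure(tin0=(551,-137),ring0=(551,-137),save='pics/m3.png')
b=measure(tin0=(551,-137),ring0=(551,-137))
E
```

```text
[ 551.37282953 -131.26574572  254.35141837]
ring [ 550.5 -137.4]
nring 477
rres 0.9
cover [ 0  0  0 20 77 79 83 81 68 69  0  0]
tin [ 550.4 -136.8]
tinr 42.6
tres 0.5
off [-0.1  0.6]
ring [ 550.4 -137.4]
nring 488
rres 0.9
cover [ 0  0  0 20 78 80 81 83 75 71  0  0]
tin [ 550.4 -136.8]
tinr 42.6
tres 0.5
off [-0.   0.6]
```

View pics/m3.png

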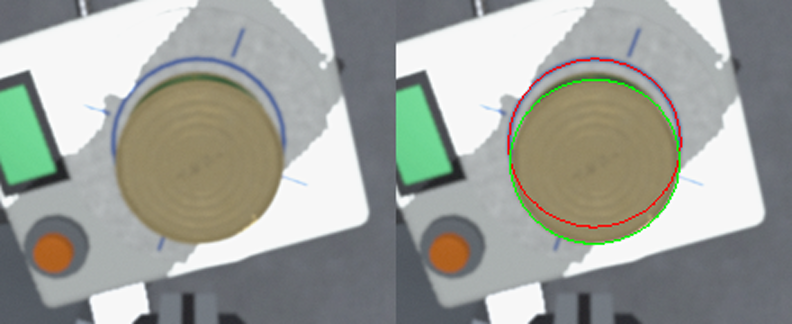

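The tin now sits within about 0.6 mm of the ring's middle. Next I locate the key, at about (52,250) in this crop.

```bash
cat >> h.py <<'E'
def key(z=(28,34,40)):
    s=status.observe(); p=vision.snapshot('wrist'); T=camT(p,s); hsv=cv2.cvtColor(p['image'],cv2.COLOR_BGR2HSV)
    m=((hsv[...,0]<16)&(hsv[...,1]>150)&(hsv[...,2]>80)).astype(np.uint8)
    n,l,st,c=cv2.connectedComponentsWithStats(m)
    i=1+np.argmax(st[1:,4]); print('px',c[i],st[i])
    for zz in z: print(zz,px2w(p,T,[c[i]],zz)[0][:2])
    print('tare_top',[(d['score'],d['location']) for d in vision.look_for('tare_top',p)][:2])
E
python3 - <<'E'
from h import *
key(); s=status.observe(); print(s['joint_positions'],s['t'])
E
```

```text
px [244.86549708 265.42397661] [235 256  21  20 342]
28 [449.08994089 -79.39418739]
34 [452.0131517  -79.73295874]
40 [454.93636251 -80.07173009]
tare_top [(0.64, [457.9, -89.9, 49.8])]
[-3.73930572e-01  2.94565567e-01  6.91604649e-02  1.34813356e+00
 -3.97308499e-05  2.39526771e+00] 14.2
```

Emit:
jog_arm:
  gripper: [1,1,1,1,1]
  dp:
    - [-1,0.5,0]
    - [-2,1,0]
    - [-3,1.5,0]
    - [-4,2,0]
    - [-5,2.5,0]
  spin: [-0.14,-0.28,-0.42,-0.56,-0.7]

```text
t: 14.7
tcp_pos: [501.0, -105.2, 251.5]
tcp_rot: [-0.0, 0.986, -0.166, -0.001]
ft_force: [0.7, -0.4, -1.1]
gripper_width: -0.1
grasp_force: 0.0
```

Emit:
jog_arm:
  gripper: [1,1,1,1]
  dp:
    - [-1,0.5,0]
    - [-1,0.5,0]
    - [-1,0.5,0]
    - [-1,0.5,0]
  spin: [-0.14,-0.18,-0.18,-0.18]

```text
t: 15.1
tcp_pos: [475.2, -134.8, 252.6]
tcp_rot: [-0.015, 0.974, -0.226, 0.003]
ft_force: [0.2, -0.1, 0.5]
gripper_width: -0.0
grasp_force: 0.0
```

```bash
python3 - <<'E'
from h import *
key(); s=status.observe(); print(s['joint_positions'],s['t'],s['tcp_pos'],s['tcp_rot'])
measure(tin0=(551,-137),ring0=(551,-137),save='pics/m4.png')
E
```

```text
px [287.5971831 238.7943662] [277 229  22  21 355]
28 [452.32209217 -76.45147196]
34 [453.86207628 -78.04477369]
40 [455.40206039 -79.63807542]
tare_top [(0.92, [457.7, -87.6, 53.3]), (0.66, [532.9, -110.1, 28.6])]
[-0.45674149  0.14802501 -0.11482542  1.30914528  0.02995049  3.14068278] 15.2 [ 475.27154055 -134.39337811  252.75302931] [-0.01472036  0.974028   -0.2259311   0.00281277]
ring [ 550.6 -137.2]
nring 474
rres 0.8
cover [27 84 90 80 84 80 29  0  0  0  0  0]
tin [ 549.6 -138. ]
tinr 42.5
tres 0.3
off [-1.  -0.8]
```

Joint 6 ran to the end of its range, so I turn back. The two views put the key top at about (456,-80,41), 35 mm clear of the plate's edge, so the tool's turn is not critical. Both views show the tin centred to about 1 mm.

Emit:
jog_arm:
  gripper: [1,1,1,1,1]
  dp:
    - [0,0,0]
    - [-1,1,0]
    - [-2,2,0]
    - [-3,2.5,0]
    - [-3,2.5,0]
  spin: [0.14,0.28,0.42,0.56,0.7]

```text
t: 15.75
tcp_pos: [444.0, -108.4, 253.2]
tcp_rot: [-0.015, 0.992, 0.125, -0.002]
ft_force: [-0.3, 0.0, 0.0]
gripper_width: -0.3
grasp_force: 0.0
```

Emit:
jog_arm:
  gripper: [1,1]
  dp:
    - [0,0,0]
    - [0,0,0]
  spin: [0,0]

```text
t: 15.95
tcp_pos: [445.1, -109.4, 253.1]
tcp_rot: [-0.015, 0.993, 0.12, -0.002]
ft_force: [-0.3, -0.1, -0.2]
gripper_width: 0.0
grasp_force: 0.0
```

```bash
python3 - <<'E'
from h import *
s=status.observe(); print(s['joint_positions'],s['t'],s['tcp_pos'],s['tcp_rot'])
key((38,41,44)); measure(tin0=(551,-137),ring0=(551,-137),save='pics/m5.png')
E
```

```text
[-0.43171768  0.09441662 -0.17582077  1.31953521  0.02287057  2.46879039] 15.95 [ 445.06304528 -109.40096762  253.11038199] [-0.01471188  0.99264703  0.1201296  -0.0020783 ]
px [300.70332481 184.37595908] [290 174  22  22 391]
38 [455.13577934 -80.14437016]
41 [455.72326401 -80.25247513]
44 [456.31074869 -80.3605801 ]
tare_top [(0.72, [457.1, -86.7, 54.2])]
ring [ 550.7 -137.7]
nring 505
rres 0.8
cover [35  0  0  0  0  0 43 97 88 75 84 83]
tin [ 549.3 -137.5]
tinr 42.7
tres 0.2
off [-1.5  0.2]
```

Three views agree on the key at (456,-80), and the tin's offset is about 1 mm. I go down to it.

Emit:
jog_arm:
  gripper: [1,1,1,1,1]
  dp:
    - [1.0,2.9,0]
    - [1.0,2.9,-5]
    - [1.0,2.9,-10]
    - [1.0,2.9,-15]
    - [1.0,2.9,-19]
  spin: [0,0,0,0,0]

```text
t: 16.6
tcp_pos: [453.7, -80.2, 60.7]
tcp_rot: [-0.015, 0.993, 0.121, -0.003]
ft_force: [-0.5, -0.6, 0.4]
gripper_width: 0.3
grasp_force: 0.0
```

Emit:
jog_arm:
  gripper: [1,1,1,1,1]
  dp:
    - [0,0,-0.5]
    - [0,0,-1.0]
    - [0,0,-1.4]
    - [0,0,-1.6]
    - [0,0,-1.6]
  spin: [0,0,0,0,0]

```text
t: 17.1
tcp_pos: [456.3, -81.3, 48.6]
tcp_rot: [-0.014, 0.993, 0.121, -0.001]
ft_force: [0.2, -0.2, 2.3]
gripper_width: -0.1
grasp_force: 0.7
```

```bash
python3 f.py
```

```text
17.3 [456.03153927 -81.18874447  48.41100726] F [ 0.75241609 -0.25890279  1.36217026] grasp 0.7212559516638066 Fu 0.6103283288489693 s -88.07322410165158
```

Emit:
jog_arm:
  gripper: [1,1,1,1]
  dp:
    - [0,0,-0.1]
    - [0,0,-0.2]
    - [0,0,-0.2]
    - [0,0,-0.2]
  spin: [0,0,0,0]

```text
t: 17.75
tcp_pos: [455.1, -80.8, 45.3]
tcp_rot: [-0.015, 0.993, 0.121, -0.002]
ft_force: [2.1, -1.3, 2.9]
gripper_width: 0.2
grasp_force: 1.6
```

Emit:
jog_arm:
  gripper: [1,1,1,1]
  dp:
    - [0,0,-0.1]
    - [0,0,-0.2]
    - [0,0,-0.2]
    - [0,0,-0.2]
  spin: [0,0,0,0]

```text
t: 18.15
tcp_pos: [455.2, -80.9, 43.9]
tcp_rot: [-0.014, 0.993, 0.121, -0.002]
ft_force: [0.6, -1.4, 10.1]
gripper_width: -0.2
grasp_force: 5.3
```

```bash
python3 f.py
```

```text
18.35 [455.14733623 -80.88342315  43.94439002] F [ 0.94594194 -1.08243479 10.30843579] grasp 5.264208589186325 Fu 0.4970805503728358 s -88.79007002331554
```

The force rose from 3 N to 10 N after 5 mm of travel, so the key is fully down. I release it and check the tin.

Emit:
jog_arm:
  gripper: [1,1,1,1,1]
  dp:
    - [0,0,0.4]
    - [0,0,0.8]
    - [0,0,3]
    - [0,0,8]
    - [0,0,13]
  spin: [0,0,0,0,0]

```text
t: 18.9
tcp_pos: [452.0, -79.6, 172.8]
tcp_rot: [-0.016, 0.992, 0.121, -0.005]
ft_force: [2.8, -0.9, -0.8]
gripper_width: 0.2
grasp_force: 0.0
```

Emit:
jog_arm:
  gripper: [1,1,1,1,1]
  dp:
    - [1,-1,5]
    - [2,-2,9]
    - [3,-3,9]
    - [3,-3,9]
    - [3,-3,9]
  spin: [0,0,0,0,0]

```text
t: 19.4
tcp_pos: [483.1, -110.0, 261.2]
tcp_rot: [-0.016, 0.992, 0.121, -0.004]
ft_force: [-0.1, -1.2, -0.9]
gripper_width: 0.2
grasp_force: 0.0
```

```bash
python3 - <<'E'
from h import *
key((49,)); measure(tin0=(551,-137),ring0=(551,-137),save='pics/m6.png')
E
```

```text
px [293.42120344 216.28653295] [283 206  22  21 349]
49 [458.18078313 -80.51755829]
tare_top [(0.64, [460.5, -85.0, 47.9])]
ring [ 550.6 -137.6]
nring 459
rres 0.8
cover [ 0  0  0  0  1 74 82 78 68 83 69  4]
tin [ 549.7 -137.6]
tinr 42.4
tres 0.2
off [-0.9  0.1]
```

View pics/m6.png

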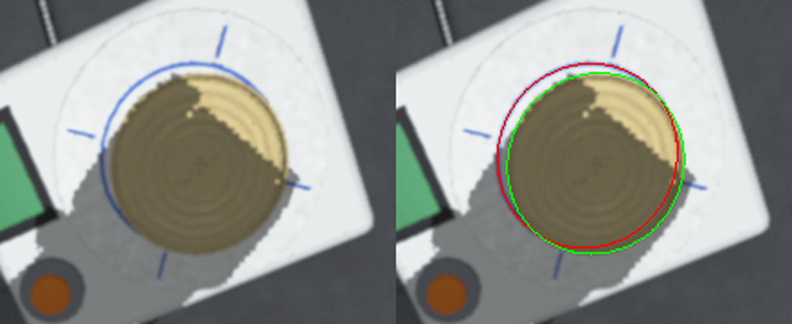

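The tin is centred to about 1 mm, and the key is pressed and released. The last crop shows the ring free of the tin and the key back up at (50,293). I hand the job in.

```bash
python3 -c "
from cell import order; print(order.close_job())"
```

```text
the job is handed in; nothing more can be done
None
```

The tin stands about 1 mm off the middle of the blue ring, pushed there with about 4 N at most; the tare key was then pressed fully and released, and the job was handed in at about 20 s.

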